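# Load the pressure balance with its weight carrier and weights

### The arm

A 6-joint arm with a two-finger parallel gripper is mounted at the origin on the work surface. World frame = base frame: x ahead of the robot, y to its left, z up, the work surface at z = 0. Lengths are in m, angles in rad, forces in N, time in s.
With the tool pointing down it reaches from about 0.35 to 0.975 m from the base axis. Payload 4.9 kg.
Tool frame: the origin (TCP) lies at the very end of the fingers, on their centre line; the grasp point (between the pads) lies 19 mm behind it; z points along the fingers, y is the line along which they close (so a half turn about z gives the same grasp; the last joint's range is limited). The gripper opens to 85 mm and grips with 20 to 120 N. Pads are 22 mm wide; open, the fingers measure 114 mm over their backs; the gripper's body (76 mm by 85 mm) begins 54 mm behind the grasp point. The pads swing forward as they close: fully open they stand 13 mm farther back than shut.
Start: joints at [1.194, 0.053, 1.613, -0, 1.476, -0.119], TCP at [0.159, 0.604, 0.231] pointing down, gripper open.
Joint ranges: [-3.01, 3.01], [-1.01, 2.22], [0.06, 2.58], [-1.02, 4.17], [0.09, 2.62], [-3.14, 3.14]. Speed limits (rad/s): [2.57, 2.57, 3.14, 3.14, 3.14, 3.14].

### API

Orientations are given as a unit quaternion [w, x, y, z].
In Python, from plant import state, optics, ticket, nets gives the robot as it stands. The module is installed in compiled form; this text tells all that it offers.
- The arm moves only by the shell command python3 -m inch 'ROWS' [OPENING]. ROWS is JSON, a list of rows, each an object of numbers: "dx", "dy", "dz": the shift along the tool's x, y, z as a fraction of full scale; "rx", "ry", "rz": the turn, a rotation vector about the tool's x, y, z as a fraction of full scale. In form: [{"dx": .., "dy": .., "dz": .., "rx": .., "ry": .., "rz": ..}, ...]. A call has 1 to 5 rows; each row is the pose to reach, as a shift and turn from the pose commanded when the call began, along the tool's axes at that moment; what a row does not reach only later rows make up. Full scale, the value 1, is 0.8 m for a shift and 1.5 rad for a turn. A row lasts 1/10 s, in which the tool goes at most 50 mm and 8.59 degrees, less where a joint would pass 70% of its speed; a pose out of reach is approached as far as the arm can. A call with a number of a shift or a turn outside -1 to 1 is refused whole. A call with a gripper value outside its range is refused whole. OPENING is the opening, from -1 (shut) to 1 (fully open), set as the call begins (- or left out, the last holds). The fingers move at their own pace and stop on an object; the grip force is fixed at half the most. Time passes only in rows, so rows that repeat a pose let the fingers close. It gives the time, the measured TCP pose, the force, the opening and the grip force at its end, in the units of the state.
- state(): the state, without advancing time (a new reading comes with each control period).
- optics.grab_frame(name): name is "side" or "top" or "wrist"; returns the picture (420x560x3 uint8, red, green, blue); there is no depth.
- optics.camera_info(name): a dict with "fx", "fy", "cx", "cy" (pixels), "R" (3x3) and "t" (3): a world point X has camera coordinates R X + t. Camera axes: x right, y down, z forward; pixel columns grow to the right and rows downward; lengths in m; the calibration is good to about 2 mm. A picture is of the moment at which its call begins: read the wrist's pose just before it. camera_info takes no time and is no camera call; for the wrist camera it gives the pose at the moment of the call.
- ticket.job_done(): hands the job in; it is judged then, once.
Trained networks look in the newest picture that a camera, given by its name, has taken for a name from the list of things; names that differ only in an ending like _2 or _b are one class to them, and where a whole thing is asked for, a point or a joint stands for the part that bears it (a point fixed in the world has none). Each returns a list of dicts, best first, with "confidence" (0 to 1); they miss things now and then, are a little off and sometimes report something else, mostly with a low value. They report only what shows in the picture. A call takes as long as a camera call. They do not tell look-alikes from the thing itself.
- nets.boxes_of(camera, name): "bbox" ([centre column, centre row, width, height] in pixels, round what is visible of it).
- nets.outline_of(camera, name): "pixels" (420x560 bool, what is visible of it) and "bbox" ([centre column, centre row, width, height] in pixels, round what is visible of it).
The state is a dict: "time": time; "joint_pos": joint angles; "joint_vel": joint speeds; "joint_efforts": joint torques, N m; "tool_pos": TCP position; "tool_rot": TCP orientation; "contact_force": force on the tool from outside, world axes, zero at the start; "ft_torque": the same for the moment, N m; "gripper_width": opening from 0.0 (shut) to 1.0 (fully open); "grasp_force": force on a finger pad.
Only numpy, scipy, OpenCV 4.12 (cv2) and the standard library are available. Lean on these libraries where they do the work, as an engineer would, in place of code of your own. Each camera call takes 0.05 s, during which the arm holds its last target. There are 200 camera calls.

### The job

Make up the full load on the green pressure balance before the barometer calibration. First set the silver weight carrier (flange down) over the piston, then pass the large dark steel ring weight over the carrier's sleeve down onto its flange, then the smaller brass ring weight on top of it, and last fit the copper cap weight, knob up, on the top of the sleeve. Lower each part gently until it rests square on the one below, let it go, and do not disturb the mahogany cistern, the glass bulb in its cup or the carriage on the brass rail.

Things in the scene. Friction and masses are not known exactly. Their poses are not given: they have to be found in the camera images.
- gauge_seat (a point): Centre of the flat top of the pressure balance's brass collar (80 mm across), the carrier's seat, 75 mm above the bench; z up. The balance is fixed: green round base 128 mm across with three brass levelling screws (34 mm high), dark column 58 mm across, brass collar. From this point the steel piston, 16 mm thick with a 6 mm taper to 8 mm at its tip, rises 40 mm; it stands still.
- bell_center (a point): Silver (aluminium) weight carrier, a top hat standing on its brim, 0.18 kg: flange 76 mm across and 6 mm thick, round sleeve 34 mm across, 58 mm high in all; the top 4 mm of the sleeve taper to 26 mm across, the top is closed. From below a bore 20 mm across and 48 mm deep takes the piston. Point on its axis half-way up, 29 mm above its underside; z up along the axis. Grip it by the sleeve. On the balance its flange rests on the brass collar, this point 29 mm above gauge_seat.
- big_ring_center (a point): Large dark steel ring weight lying flat: 66 mm outside, 38 mm bore, 22 mm thick, 0.40 kg, gripped across its outside. Point at its centre, 11 mm above its underside; z along the axis. Its place is on the carrier's flange, 17 mm above gauge_seat.
- small_ring_center (a point): Smaller brass ring weight lying flat: 56 mm outside, 38 mm bore, 18 mm thick, 0.20 kg, gripped across its outside. Point at its centre, 9 mm above its underside; z along the axis. Its place is on the large ring, 37 mm above gauge_seat.
- cap_center (a point): Copper cap weight with a black knob, standing knob up, 0.14 kg: disc and hanging skirt 44 mm across and together 15 mm high, knob 18 mm across and 22 mm high above it, 37 mm in all. Its underside is recessed 38 mm across and 9 mm deep and fits over the top of the carrier's sleeve. Point on its axis half-way up, 18.5 mm above the lower edge of the skirt; z up. Its place is with the disc resting on the top of the sleeve, 67.5 mm above gauge_seat.
- cistern_center (a point): Bystander, loose: turned mahogany barometer cistern with brass bands, 66 mm across, 112 mm high; point on its axis half-way up.
- bulb_cup_center (a point): Bystander, loose: glass reservoir bulb standing in a pewter cup, 72 mm across, 110 mm high; point on its axis half-way up.
- carriage_center (a point): Bystander: brass carriage (62 x 80 mm, its vernier 88 mm above the bench) sliding freely along the brass rail that runs across the far side of the bench along y, 0.60 m long; point at the centre of the carriage block, 36 mm above the bench.
Things that resemble listed ones, but are neither listed nor needed, are in the scene too. Of the things shaped like the part that bears big_ring_center, the dark steel one is meant.

How it is judged:
On the way, in this order (a step that is already met when the one before it is completed fails the run):
1. the weight carrier sits on the collar over the piston (horizontal distance between bell_center and gauge_seat below 0.008 m and z of bell_center in the frame of gauge_seat between 0.026 and 0.032 m and angle between bell_center's own z axis and vertical below 0.08 rad), for 0.2 s.
2. the large steel ring lies on the carrier's flange (all of step 1 and horizontal distance between big_ring_center and gauge_seat below 0.008 m and z of big_ring_center in the frame of gauge_seat between 0.014 and 0.02 m and angle between big_ring_center's own z axis and vertical below 0.08 rad), for 0.2 s.
3. the brass ring lies on the steel ring (all of step 2 and horizontal distance between small_ring_center and gauge_seat below 0.008 m and z of small_ring_center in the frame of gauge_seat between 0.034 and 0.04 m and angle between small_ring_center's own z axis and vertical below 0.08 rad and z of small_ring_center in the frame of big_ring_center above 0.015 m), for 0.2 s.
4. the cap sits on the top of the sleeve (all of step 3 and horizontal distance between cap_center and gauge_seat below 0.008 m and z of cap_center in the frame of gauge_seat between 0.0645 and 0.0705 m and angle between cap_center's own z axis and vertical below 0.08 rad), for 0.2 s.
At the end, for the whole second after the job is handed in: The carrier rests on the balance's collar over the piston, the large steel ring on its flange, the brass ring on the steel ring and the cap on the sleeve's top: each within 8 mm of the piston's axis, within 3 mm of its seated height, within 0.08 rad of level, released and at rest (all of step 4 and linear speed of each of bell, big_ring, small_ring, cap below 0.01 m/s and angular speed of each of bell, big_ring, small_ring, cap below 0.1 rad/s); the robot touches nothing.
It fails at once if a part is let fall onto the balance or the stack from more than 6 mm above its seat ((horizontal distance between bell_center and gauge_seat below 0.05 m and z of bell_center in the frame of gauge_seat above 0.035 m and contact force between bell and the fingers below 0.05 N and linear speed of bell above 0.15 m/s) or (horizontal distance between big_ring_center and gauge_seat below 0.05 m and z of big_ring_center in the frame of gauge_seat above 0.023 m and contact force between big_ring and the fingers below 0.05 N and linear speed of big_ring above 0.15 m/s) or (horizontal distance between small_ring_center and gauge_seat below 0.05 m and z of small_ring_center in the frame of gauge_seat above 0.043 m and contact force between small_ring and the fingers below 0.05 N and linear speed of small_ring above 0.15 m/s) or (horizontal distance between cap_center and gauge_seat below 0.05 m and z of cap_center in the frame of gauge_seat above 0.0735 m and contact force between cap and the fingers below 0.05 N and linear speed of cap above 0.15 m/s)).
It fails at once if a part is slammed or pressed hard on the balance or the stack (over 100 N) (contact force between any of bell, big_ring, small_ring, cap and gauge above 100 N or contact force between any of big_ring, cap, small_ring and bell above 100 N or contact force between any of small_ring, cap and big_ring above 100 N or contact force between cap and small_ring above 100 N).
It fails at once if the cistern, the bulb in its cup or the carriage is moved by more than 15 mm or tipped (distance of any of cistern_center, bulb_cup_center, carriage_center from where it was at the start of the episode above 0.015 m or angle between any of cistern_center, bulb_cup_center's own z axis and vertical above 0.2 rad).
It also fails if it takes over 125 s, if anything falls off the work surface, if the arm or the gripper's body presses on something with over 40 N, if the wrist force passes 120 N, or if a joint passes its speed limit or range.

## Working session

There is one attempt and no reset: what is moved stays moved. The work goes in short steps, Python scripts to look and compute and a shell command to move; the robot and the scene stay as the last step left them, time stands still between calls to the robot, and variables do not carry over. Pictures are saved under pics/ and viewed, at most 14 in all, crops included, and the job is handed in when it is done.

```bash
mkdir -p pics; cat > h.py <<'E'
import numpy as np, cv2
from plant import state, optics, ticket, nets
def ray(cam,u,v):
    c=optics.camera_info(cam);R=np.array(c["R"]);t=np.array(c["t"])
    d=R.T@np.array([(u-c["cx"])/c["fx"],(v-c["cy"])/c["fy"],1]);return -R.T@t,d
def at_z(cam,u,v,z):
    o,d=ray(cam,u,v);return o+d*(z-o[2])/d[2]
def proj(cam,X):
    c=optics.camera_info(cam);p=np.array(c["R"])@np.array(X)+np.array(c["t"]);return np.array([c["fx"]*p[0]/p[2]+c["cx"],c["fy"]*p[1]/p[2]+c["cy"]])
def save(cam,n):
    im=optics.grab_frame(cam);cv2.imwrite(f"pics/{n}.png",im[:,:,::-1]);return im
def Rt():
    s=state();w,x,y,z=s["tool_rot"]
    from scipy.spatial.transform import Rotation as Ro
    return np.array(s["tool_pos"]),Ro.from_quat([x,y,z,w]).as_matrix()
E
python3 - <<'E'
from h import *
a=save("top","t0");b=save("side","s0")
for cam in("top","side"):
    c=optics.camera_info(cam);print(cam,np.round(-np.array(c["R"]).T@c["t"],3),c["fx"])
    for n in ["gauge_seat","bell_center","big_ring_center","small_ring_center","cap_center","cistern_center","bulb_cup_center","carriage_center"]:
        try: print(cam,n,[(np.round(d["bbox"]).tolist(),round(d["confidence"],2)) for d in nets.boxes_of(cam,n)][:5])
        except Exception as e: print(n,e)
print(Rt())
E
```

```text
top [ 0.548 -0.009  1.082] 409.10969487053507
top gauge_seat [([292.0, 251.0, 49.0, 50.0], 0.96)]
top bell_center [([401.0, 275.0, 28.0, 31.0], 0.86)]
top big_ring_center [([172.0, 248.0, 29.0, 22.0], 0.79), ([229.0, 243.0, 27.0, 26.0], 0.62), ([134.0, 232.0, 30.0, 26.0], 0.55)]
top small_ring_center [([227.0, 203.0, 22.0, 19.0], 0.6)]
top cap_center [([355.0, 200.0, 20.0, 19.0], 0.49)]
top cistern_center [([139.0, 182.0, 31.0, 31.0], 0.73)]
top bulb_cup_center [([448.0, 194.0, 32.0, 24.0], 0.81)]
top carriage_center [([307.0, 147.0, 35.0, 31.0], 0.95), ([354.0, 200.0, 20.0, 16.0], 0.33)]
side [ 0.201 -0.74   0.607] 423.60032268719647
side gauge_seat [([239.0, 247.0, 57.0, 60.0], 0.61)]
side bell_center [([280.0, 348.0, 42.0, 46.0], 0.92)]
side big_ring_center [([219.0, 220.0, 26.0, 18.0], 0.95), ([197.0, 184.0, 22.0, 16.0], 0.76), ([194.0, 200.0, 19.0, 21.0], 0.63)]
side small_ring_center [([257.0, 208.0, 20.0, 16.0], 0.69)]
side cap_center [([330.0, 271.0, 18.0, 25.0], 0.86)]
side cistern_center [([235.0, 162.0, 21.0, 40.0], 0.71)]
side bulb_cup_center [([417.0, 326.0, 42.0, 59.0], 0.88), ([347.0, 216.0, 36.0, 31.0], 0.23)]
side carriage_center [([347.0, 216.0, 42.0, 34.0], 0.57), ([415.0, 325.0, 42.0, 58.0], 0.25), ([234.0, 163.0, 26.0, 35.0], 0.21)]
(array([0.15933173, 0.60432312, 0.23128293]), array([[-9.66953345e-01,  2.54953383e-01, -2.50189872e-05],
       [ 2.54953384e-01,  9.66953345e-01, -3.36693334e-05],
       [ 1.56080829e-05, -3.89353501e-05, -9.99999999e-01]]))
```

View pics/t0.png

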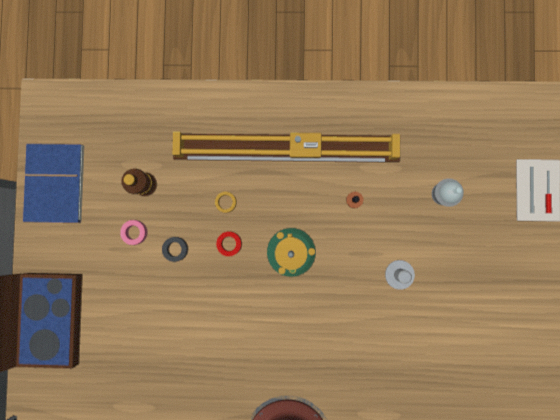

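View pics/s0.png

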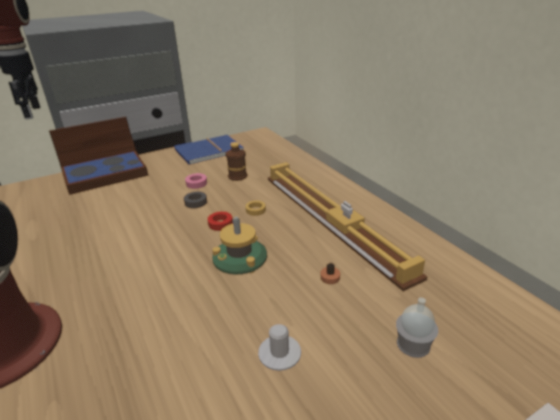

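The top view shows the green gauge at (291,252), carrier at (400,275), dark ring at (174,249), brass ring at (226,202) and cap at (354,200). The red and pink rings are decoys. Next I square the tool with the world axes and localise each part from its outline.

```bash
python3 - <<'E'
from h import *
for cam in("top","side"):
    optics.grab_frame(cam)
    for n,z in [("gauge_seat",.03),("bell_center",.01),("big_ring_center",.011),("small_ring_center",.009),("cap_center",.012),("cistern_center",.056),("bulb_cup_center",.055)]:
        for d in nets.outline_of(cam,n):
            m=d["pixels"];v,u=np.nonzero(m)
            (cu,cv_),r=cv2.minEnclosingCircle(np.c_[u,v].astype(np.float32))
            print(cam,n,round(d["confidence"],2),np.round([u.mean(),v.mean()],1),np.round(at_z(cam,u.mean(),v.mean(),z),4)[:2],"circ",np.round([cu,cv_,r],1),np.round(at_z(cam,cu,cv_,z),4)[:2])
E
python3 -m inch '[{"rz":-0.1},{"rz":-0.1719},{"rz":-0.1719}]' 1
python3 -c "
from h import *
print(Rt());c=optics.camera_info('wrist');print(np.round(c['R'],3),-np.array(c['R']).T@c['t'],c['fx'])"
```

```text
top gauge_seat 0.6 [290.9 252.4] [ 0.4868 -0.0022] circ [291.1 252.4  25.5] [ 0.4867 -0.0025]
top gauge_seat 0.45 [138.8 182.5] [0.6611 0.398 ] circ [139.  182.   17.7] [0.6624 0.3975]
top bell_center 0.79 [399.2 274.8] [ 0.4332 -0.2827] circ [399.5 275.1  14.9] [ 0.4325 -0.2833]
top big_ring_center 0.92 [229.  244.1] [0.5043 0.1608] circ [229.1 243.9  13.2] [0.5049 0.1603]
top big_ring_center 0.72 [134.1 232.1] [0.5312 0.4135] circ [134.1 232.1  13.4] [0.5313 0.4136]
top big_ring_center 0.7 [174.6 249.4] [0.4877 0.3041] circ [174.5 249.5  13. ] [0.4874 0.3044]
top small_ring_center 0.65 [225.6 202.4] [0.6138 0.1726] circ [225.3 202.7  11.3] [0.613  0.1733]
top cap_center 0.47 [354.  200.2] [ 0.6246 -0.1644] circ [353.9 200.2   8.4] [ 0.6247 -0.1641]
top cistern_center 0.65 [138.6 182.6] [0.6579 0.3886] circ [139.  182.   17.5] [0.6596 0.3875]
top bulb_cup_center 0.7 [447.7 192.9] [ 0.6432 -0.3899] circ [447.5 193.   15.8] [ 0.643  -0.3894]
side gauge_seat 0.9 [238.8 249.5] [ 0.4854 -0.0044] circ [238.  247.1  30.4] [0.4878 0.005 ]
side bell_center 0.57 [279.  348.5] [ 0.4336 -0.2832
[... 606 characters left out ...]
.6134 0.1723]
side cistern_center 0.6 [236.1 162.3] [0.6542 0.3788] circ [236.1 160.9  19.4] [0.6585 0.3879]
side bulb_cup_center 0.81 [415.7 329.6] [ 0.6339 -0.4032] circ [419.  327.5  29.7] [ 0.642  -0.4027]
side bulb_cup_center 0.6 [235.8 162.9] [0.6523 0.3772] circ [236.5 161.1  19.4] [0.6596 0.388 ]
(array([0.15933775, 0.60432324, 0.2312822 ]), array([[-9.66947066e-01,  2.54977199e-01, -1.10453124e-05],
       [ 2.54977200e-01,  9.66947065e-01, -2.84118424e-05],
       [ 3.43586045e-06, -3.02890504e-05, -1.00000000e+00]]))
[[ 0.255  0.967  0.   ]
 [ 0.93  -0.245  0.274]
 [ 0.265 -0.07  -0.962]] [0.0901472  0.6214937  0.37459991] 301.3958471379634validation failed for argument at $[0]...
```

```bash

python3 -m inch '[{"dx":0,"dy":0,"dz":0,"rx":0,"ry":0,"rz":-0.09},{"dx":0,"dy":0,"dz":0,"rx":0,"ry":0,"rz":-0.1719},{"dx":0,"dy":0,"dz":0,"rx":0,"ry":0,"rz":-0.1719}]' 1
for i in 1 2 3; do :; done
python3 -m inch '[{"dx":-0.1367,"dy":-0.2525,"dz":0,"rx":0,"ry":0,"rz":0},{"dx":-0.1367,"dy":-0.2525,"dz":0,"rx":0,"ry":0,"rz":0},{"dx":-0.1367,"dy":-0.2525,"dz":0,"rx":0,"ry":0,"rz":0},{"dx":-0.1367,"dy":-0.2525,"dz":0,"rx":0,"ry":0,"rz":0},{"dx":-0.1367,"dy":-0.2525,"dz":0,"rx":0,"ry":0,"rz":0}]'
python3 -c "
from h import *
print(Rt())"
```

```text
time: 2.0
tool_pos: [0.1593, 0.6043, 0.2313]
tool_rot: [-0.0, 0.0, 1.0, 0.0]
contact_force: [0.2, -0.5, 0.0]
gripper_width: 0.998
grasp_force: 0.0
time: 2.5
tool_pos: [0.2697, 0.3999, 0.2313]
tool_rot: [0.0, 0.002, 1.0, -0.0]
contact_force: [-0.2, 0.0, 0.3]
gripper_width: 1.002
grasp_force: 0.0
(array([0.26968269, 0.39991968, 0.23134516]), array([[-9.99989100e-01,  4.60968067e-03,  7.42692314e-04],
       [ 4.60951393e-03,  9.99989351e-01, -2.26054325e-04],
       [-7.43726443e-04, -2.22628410e-04, -9.99999699e-01]]))
```

```bash

python3 -m inch '[{"dx":-0.1363,"dy":-0.2525,"dz":0,"rx":0,"ry":0,"rz":0},{"dx":-0.1363,"dy":-0.2525,"dz":0,"rx":0,"ry":0,"rz":0},{"dx":-0.1363,"dy":-0.2525,"dz":0,"rx":0,"ry":0,"rz":0},{"dx":-0.1363,"dy":-0.2525,"dz":0,"rx":0,"ry":0,"rz":0},{"dx":-0.1363,"dy":-0.2525,"dz":0,"rx":0,"ry":0,"rz":0}]'|head -2
python3 -m inch '[{"dx":-0.1363,"dy":-0.2525,"dz":0,"rx":0,"ry":0,"rz":0},{"dx":-0.1363,"dy":-0.2525,"dz":0,"rx":0,"ry":0,"rz":0},{"dx":-0.1363,"dy":-0.2525,"dz":0,"rx":0,"ry":0,"rz":0},{"dx":-0.1363,"dy":-0.2525,"dz":0,"rx":0,"ry":0,"rz":0},{"dx":-0.1363,"dy":-0.2525,"dz":0,"rx":0,"ry":0,"rz":0}]'|head -2
python3 -m inch '[{"dx":0,"dy":0,"dz":0,"rx":0,"ry":0,"rz":0},{"dx":0,"dy":0,"dz":0,"rx":0,"ry":0,"rz":0}]'
python3 -c "
from h import *
print(Rt());im=save('wrist','w1');print(proj('wrist',[.487,-.002,.115]))
for d in nets.boxes_of('wrist','gauge_seat'):print(d)"
```

```text
time: 3.0
tool_pos: [0.3788, 0.1977, 0.2316]
time: 3.5
tool_pos: [0.4878, -0.0048, 0.2316]
time: 3.7
tool_pos: [0.4868, -0.0019, 0.2312]
tool_rot: [-0.0, 0.002, 1.0, 0.0]
contact_force: [-0.2, 0.3, 0.1]
gripper_width: 0.999
grasp_force: 0.0
(array([ 0.48675386, -0.00193357,  0.23118835]), array([[-9.99995010e-01,  3.10292248e-03, -5.92842962e-04],
       [ 3.10261342e-03,  9.99995051e-01,  5.21526690e-04],
       [ 5.94458285e-04,  5.19684725e-04, -9.99999688e-01]]))
[279.33073254 206.19389409]
{'bbox': [279.9, 180.6, 103.5, 101.8], 'confidence': 0.9}
```

View pics/w1.png

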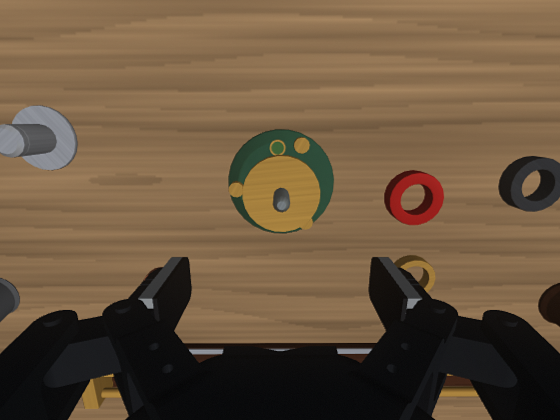

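The picture shows the collar centred at about (282,194) and the piston tip at (282,206), within a few mm of my estimate. I'll fit it properly.

```bash
python3 - <<'E'
from h import *
im=cv2.imread('pics/w1.png');hsv=cv2.cvtColor(im,cv2.COLOR_BGR2HSV)
m=cv2.inRange(hsv,(18,120,90),(30,255,255));m[:, :236]=0;m[:,330:]=0;m[:150]=0;m[245:]=0
m=cv2.morphologyEx(m,cv2.MORPH_OPEN,cv2.getStructuringElement(2,(25,25)))
c=max(cv2.findContours(m,0,1)[0],key=cv2.contourArea);e=cv2.fitEllipse(c);print(e)
print(at_z('wrist',*e[0],.075))
print([ (proj('wrist',[.487,-.002,.075]))])
g=cv2.inRange(hsv,(0,0,0),(180,90,255));g[:, :262]=0;g[:,300:]=0;g[:185]=0;g[220:]=0
v,u=np.nonzero(g);print(u.min(),u.max(),v.min(),v.max(),u.mean())
E
```

```text
((281.2574462890625, 190.2007293701172), (68.41116333007812, 79.12285614013672), 98.48365783691406)
[4.81173862e-01 3.45448659e-04 7.50000000e-02]
[array([278.95373061, 195.78132775])]
273 289 188 211 281.0524691358025
```

```bash

python3 -m inch '[{"dx":0.0338,"dy":-0.1755,"dz":0.03,"rx":0,"ry":0,"rz":0},{"dx":0.0338,"dy":-0.1755,"dz":0.03,"rx":0,"ry":0,"rz":0},{"dx":0.0338,"dy":-0.1755,"dz":0.03,"rx":0,"ry":0,"rz":0},{"dx":0.0675,"dy":-0.351,"dz":0.06,"rx":0,"ry":0,"rz":0},{"dx":0.0675,"dy":-0.351,"dz":0.1,"rx":0,"ry":0,"rz":0}]'|head -2
python3 -m inch '[{"dx":0.01,"dy":-0.0675,"dz":0.03,"rx":0,"ry":0,"rz":0},{"dx":0.01,"dy":-0.0675,"dz":0.03,"rx":0,"ry":0,"rz":0},{"dx":0.01,"dy":-0.0675,"dz":0.03,"rx":0,"ry":0,"rz":0},{"dx":0.01,"dy":-0.0675,"dz":0.03,"rx":0,"ry":0,"rz":0}]'|head -2
python3 -c "
from h import *
print(Rt());im=save('wrist','w2')
for z in (.006,.058): print(proj('wrist',[.433,-.283,z]))
for d in nets.outline_of('wrist','bell_center'):print(d['bbox'],d['confidence'])"
```

```text
time: 4.3
tool_pos: [0.4431, -0.2356, 0.1787]
time: 4.7
tool_pos: [0.4347, -0.287, 0.1529]
(array([ 0.43473301, -0.28697235,  0.15290808]), array([[-9.99998896e-01, -1.27878649e-03,  7.56141174e-04],
       [-1.27871485e-03,  9.99999178e-01,  9.52129751e-05],
       [-7.56262309e-04,  9.42459811e-05, -9.99999710e-01]]))
[284.16930154 195.18617646]
[285.05999413 209.91458709]
[281.8, 194.1, 77.7, 76.7] 0.65
```

View pics/w2.png

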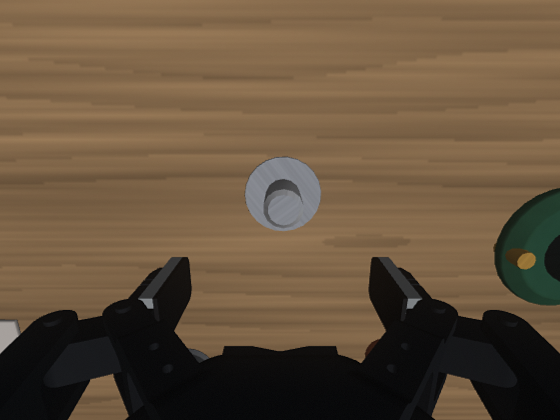

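```bash

python3 -m inch '[{"dx":0,"dy":0,"dz":0.05,"rx":0,"ry":0,"rz":0},{"dx":0,"dy":0,"dz":0.0875,"rx":0,"ry":0,"rz":0},{"dx":0,"dy":0,"dz":0.0875,"rx":0,"ry":0,"rz":0},{"dx":0,"dy":0,"dz":0.0875,"rx":0,"ry":0,"rz":0}]'|head -3
```

```text
time: 5.2
tool_pos: [0.4346, -0.2875, 0.0831]
tool_rot: [0.0, -0.001, 1.0, -0.0]
```

```bash

python3 -m inch '[{"dx":0.0033,"dy":0.0044,"dz":0.04,"rx":0,"ry":0,"rz":0},{"dx":0.0033,"dy":0.0044,"dz":0.0838,"rx":0,"ry":0,"rz":0},{"dx":0.0033,"dy":0.0044,"dz":0.0838,"rx":0,"ry":0,"rz":0},{"dx":0.0033,"dy":0.0044,"dz":0.0838,"rx":0,"ry":0,"rz":0}]'
python3 -m inch '[{"dx":0,"dy":0,"dz":0,"rx":0,"ry":0,"rz":0},{"dx":0,"dy":0,"dz":0,"rx":0,"ry":0,"rz":0},{"dx":0,"dy":0,"dz":0,"rx":0,"ry":0,"rz":0},{"dx":0,"dy":0,"dz":0,"rx":0,"ry":0,"rz":0},{"dx":0,"dy":0,"dz":0,"rx":0,"ry":0,"rz":0}]' -1
python3 -m inch '[{"dx":0,"dy":0,"dz":0,"rx":0,"ry":0,"rz":0},{"dx":0,"dy":0,"dz":0,"rx":0,"ry":0,"rz":0},{"dx":0,"dy":0,"dz":0,"rx":0,"ry":0,"rz":0},{"dx":0,"dy":0,"dz":0,"rx":0,"ry":0,"rz":0},{"dx":0,"dy":0,"dz":0,"rx":0,"ry":0,"rz":0}]' -1
```

```text
time: 5.6
tool_pos: [0.4325, -0.2853, 0.0172]
tool_rot: [0.001, -0.0, 1.0, -0.001]
contact_force: [0.7, -0.3, -0.3]
gripper_width: 1.001
grasp_force: 0.0
time: 6.1
tool_pos: [0.4323, -0.2855, 0.0167]
tool_rot: [0.001, 0.0, 1.0, -0.001]
contact_force: [0.2, 0.1, 6.3]
gripper_width: 0.379
grasp_force: 60.1
time: 6.6
tool_pos: [0.4324, -0.2855, 0.0168]
tool_rot: [0.001, 0.0, 1.0, -0.001]
contact_force: [-0.6, 0.1, 6.9]
gripper_width: 0.374
grasp_force: 60.1
```

```bash

python3 -m inch '[{"dx":0,"dy":0,"dz":-0.03,"rx":0,"ry":0,"rz":0},{"dx":0,"dy":0,"dz":-0.08,"rx":0,"ry":0,"rz":0},{"dx":0,"dy":0,"dz":-0.13,"rx":0,"ry":0,"rz":0},{"dx":0,"dy":0,"dz":-0.17,"rx":0,"ry":0,"rz":0},{"dx":0,"dy":0,"dz":-0.19,"rx":0,"ry":0,"rz":0}]'
python3 -m inch '[{"dx":-0.0066,"dy":0.03,"dz":0,"rx":0,"ry":0,"rz":0},{"dx":-0.0133,"dy":0.075,"dz":0,"rx":0,"ry":0,"rz":0},{"dx":-0.0266,"dy":0.12,"dz":0,"rx":0,"ry":0,"rz":0},{"dx":-0.033,"dy":0.165,"dz":0,"rx":0,"ry":0,"rz":0},{"dx":-0.04,"dy":0.21,"dz":0,"rx":0,"ry":0,"rz":0}]'|head -2
python3 -m inch '[{"dx":-0.0066,"dy":0.045,"dz":0,"rx":0,"ry":0,"rz":0},{"dx":-0.0133,"dy":0.085,"dz":0,"rx":0,"ry":0,"rz":0},{"dx":-0.0264,"dy":0.12,"dz":0,"rx":0,"ry":0,"rz":0},{"dx":-0.0264,"dy":0.1456,"dz":0,"rx":0,"ry":0,"rz":0},{"dx":-0.0264,"dy":0.1456,"dz":0,"rx":0,"ry":0,"rz":0}]'
python3 -c "
from h import *
print(Rt());im=save('wrist','w3');im=save('side','s3');im=save('top','t3')
a=cv2.imread('pics/w3.png')[100:400,130:430];b=cv2.resize(cv2.imread('pics/s3.png')[140:300,140:340],(375,300));cv2.imwrite('pics/c3.png',np.hstack([a,b]))"
```

```text
time: 7.1
tool_pos: [0.4323, -0.2855, 0.1704]
tool_rot: [0.002, -0.0, 1.0, -0.001]
contact_force: [-0.1, -0.6, -1.4]
gripper_width: 0.382
grasp_force: 60.2
time: 7.6
tool_pos: [0.4625, -0.115, 0.1654]
time: 8.1
tool_pos: [0.4835, 0.002, 0.1654]
tool_rot: [-0.002, -0.002, 1.0, 0.001]
contact_force: [-0.3, 0.3, -2.5]
gripper_width: 0.382
grasp_force: 60.3
(array([0.48346252, 0.00195345, 0.16539284]), array([[-0.99998815, -0.00349104, -0.00339175],
       [-0.00349489,  0.99999326,  0.00112932],
       [ 0.00338779,  0.00114116, -0.99999361]]))
```

View pics/c3.png

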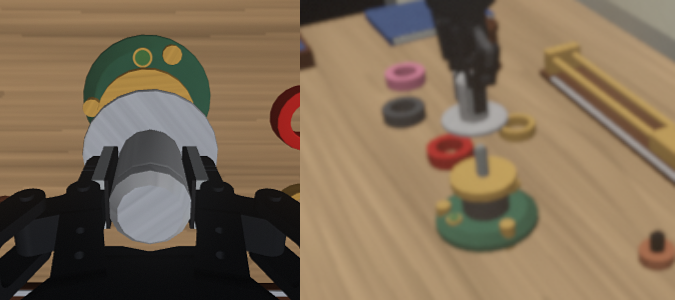

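The carrier is upright in the grip, hovering over the collar. Let it settle, then correct by a couple of mm.

```bash

python3 -m inch '[{"dx":0,"dy":0,"dz":0,"rx":0,"ry":0,"rz":0},{"dx":0,"dy":0,"dz":0,"rx":0,"ry":0,"rz":0}]'|head -3
python3 - <<'E'
from h import *
im=optics.grab_frame('top');hsv=cv2.cvtColor(cv2.imread('pics/t0.png'),cv2.COLOR_BGR2HSV)
# collar centre from first top picture
m=cv2.inRange(hsv,(18,120,90),(30,255,255));m[:,:265]=0;m[:,320:]=0;m[:225]=0;m[280:]=0
m=cv2.morphologyEx(m,cv2.MORPH_CLOSE,np.ones((9,9)));m=cv2.morphologyEx(m,cv2.MORPH_OPEN,cv2.getStructuringElement(2,(17,17)))
c=max(cv2.findContours(m,0,1)[0],key=cv2.contourArea);e=cv2.fitEllipse(cv2.convexHull(c));print(e,at_z('top',*e[0],.075))
im=cv2.imread('pics/w1.png');hsv=cv2.cvtColor(im,cv2.COLOR_BGR2HSV)
m=cv2.inRange(hsv,(15,100,60),(32,255,255));m[:, :236]=0;m[:,330:]=0;m[:150]=0;m[245:]=0
m=cv2.morphologyEx(m,cv2.MORPH_CLOSE,np.ones((31,31)));m=cv2.morphologyEx(m,cv2.MORPH_OPEN,cv2.getStructuringElement(2,(31,31)))
c=max(cv2.findContours(m,0,1)[0],key=cv2.contourArea);print(cv2.fitEllipse(cv2.convexHull(c)))
E
```

```text
time: 8.45
tool_pos: [0.4844, -0.001, 0.1671]
tool_rot: [-0.0, 0.001, 1.0, -0.0]
((289.9914245605469, 252.02688598632812), (32.37313461303711, 36.75993728637695), 163.08917236328125) [ 4.90279322e-01 -1.41695601e-04  7.50000000e-02]
((281.5624084472656, 200.92405700683594), (108.66651916503906, 114.27794647216797), 93.03564453125)
```

```bash

python3 -m inch '[{"dx":-0.002,"dy":0,"dz":0.02,"rx":0,"ry":0,"rz":0},{"dx":-0.002,"dy":0,"dz":0.035,"rx":0,"ry":0,"rz":0},{"dx":-0.002,"dy":0,"dz":0.042,"rx":0,"ry":0,"rz":0},{"dx":-0.002,"dy":0,"dz":0.048,"rx":0,"ry":0,"rz":0},{"dx":-0.002,"dy":0,"dz":0.052,"rx":0,"ry":0,"rz":0}]'
python3 -m inch '[{"dx":0,"dy":0,"dz":0.005,"rx":0,"ry":0,"rz":0},{"dx":0,"dy":0,"dz":0.005,"rx":0,"ry":0,"rz":0}]'
```

```text
time: 9.0
tool_pos: [0.486, -0.0003, 0.1253]
tool_rot: [-0.0, 0.0, 1.0, 0.0]
contact_force: [1.2, 0.5, -2.4]
gripper_width: 0.383
grasp_force: 60.3
time: 9.2
tool_pos: [0.4859, -0.0002, 0.1213]
tool_rot: [-0.0, -0.0, 1.0, 0.0]
contact_force: [-0.9, -0.6, -2.1]
gripper_width: 0.379
grasp_force: 60.3
```

Underside is about 10 mm below the piston tip with no contact; continue in small steps.

```bash

python3 -m inch '[{"dx":0,"dy":0,"dz":0.005,"rx":0,"ry":0,"rz":0},{"dx":0,"dy":0,"dz":0.009,"rx":0,"ry":0,"rz":0},{"dx":0,"dy":0,"dz":0.0125,"rx":0,"ry":0,"rz":0},{"dx":0,"dy":0,"dz":0.0125,"rx":0,"ry":0,"rz":0}]'|grep -E "pos|force"
python3 -m inch '[{"dx":0,"dy":0,"dz":0.005,"rx":0,"ry":0,"rz":0},{"dx":0,"dy":0,"dz":0.01,"rx":0,"ry":0,"rz":0},{"dx":0,"dy":0,"dz":0.014,"rx":0,"ry":0,"rz":0},{"dx":0,"dy":0,"dz":0.014,"rx":0,"ry":0,"rz":0}]'|grep -E "pos|force"
```

```text
tool_pos: [0.4858, -0.0002, 0.1111]
contact_force: [-0.4, 0.1, -2.2]
grasp_force: 60.3
tool_pos: [0.4856, -0.0002, 0.0997]
contact_force: [0.2, 0.2, -2.4]
grasp_force: 60.3
```

```bash

python3 -m inch '[{"dx":0,"dy":0,"dz":0.004,"rx":0,"ry":0,"rz":0},{"dx":0,"dy":0,"dz":0.0075,"rx":0,"ry":0,"rz":0},{"dx":0,"dy":0,"dz":0.0075,"rx":0,"ry":0,"rz":0}]'|grep -E "pos|force"
python3 -m inch '[{"dx":0,"dy":0,"dz":0.0012,"rx":0,"ry":0,"rz":0},{"dx":0,"dy":0,"dz":0.0025,"rx":0,"ry":0,"rz":0},{"dx":0,"dy":0,"dz":0.0025,"rx":0,"ry":0,"rz":0}]'|grep -E "pos|force"
```

```text
tool_pos: [0.4858, -0.0002, 0.0939]
contact_force: [-0.7, 0.2, -2.1]
grasp_force: 60.3
tool_pos: [0.4861, -0.0002, 0.0924]
contact_force: [0.5, 0.0, -2.4]
grasp_force: 60.3
```

```bash

python3 -m inch '[{"dx":0,"dy":0,"dz":0.0012,"rx":0,"ry":0,"rz":0},{"dx":0,"dy":0,"dz":0.0015,"rx":0,"ry":0,"rz":0},{"dx":0,"dy":0,"dz":0.0015,"rx":0,"ry":0,"rz":0}]'|grep -E "pos|force"
python3 -m inch '[{"dx":0,"dy":0,"dz":0.0012,"rx":0,"ry":0,"rz":0},{"dx":0,"dy":0,"dz":0.0012,"rx":0,"ry":0,"rz":0}]'|grep -E "pos|force"
```

```text
tool_pos: [0.4864, -0.0002, 0.0918]
contact_force: [-2.0, 0.4, 1.8]
grasp_force: 60.7
tool_pos: [0.4866, -0.0003, 0.0918]
contact_force: [-3.7, -0.1, 7.2]
grasp_force: 61.2
```

```bash

python3 -m inch '[{"dx":0,"dy":0,"dz":0,"rx":0,"ry":0,"rz":0},{"dx":0,"dy":0,"dz":0,"rx":0,"ry":0,"rz":0},{"dx":0,"dy":0,"dz":0,"rx":0,"ry":0,"rz":0},{"dx":0,"dy":0,"dz":0,"rx":0,"ry":0,"rz":0},{"dx":0,"dy":0,"dz":0,"rx":0,"ry":0,"rz":0}]' 1|grep -E "pos|force|width"
python3 -m inch '[{"dx":0,"dy":0,"dz":-0.01,"rx":0,"ry":0,"rz":0},{"dx":0,"dy":0,"dz":-0.04,"rx":0,"ry":0,"rz":0},{"dx":0,"dy":0,"dz":-0.09,"rx":0,"ry":0,"rz":0},{"dx":0,"dy":0,"dz":-0.15,"rx":0,"ry":0,"rz":0},{"dx":0,"dy":0,"dz":-0.175,"rx":0,"ry":0,"rz":0}]'|grep -E "pos|force|width"
python3 -m inch '[{"dx":0,"dy":0,"dz":0,"rx":0,"ry":0,"rz":0},{"dx":0,"dy":0,"dz":0,"rx":0,"ry":0,"rz":0}]'|grep -E "pos|force|width"
python3 - <<'E'
from h import *
p,R=Rt();print(p);im=save('wrist','w4')
d=nets.outline_of('wrist','bell_center')[0];print(d['bbox'],d['confidence'])
for X in([.486,-.0005,.081],[.486,-.0005,.133]):print(proj('wrist',X))
d=nets.outline_of('top','bell_center');optics.grab_frame('top')
E
```

```text
tool_pos: [0.4861, -0.0002, 0.0902]
contact_force: [0.7, 0.7, 0.6]
gripper_width: 0.998
grasp_force: 0.0
tool_pos: [0.4882, -0.0005, 0.2365]
contact_force: [0.1, -0.4, 0.7]
gripper_width: 0.997
grasp_force: 0.0
tool_pos: [0.4861, -0.0002, 0.2304]
contact_force: [0.4, 0.6, -0.1]
gripper_width: 1.001
grasp_force: 0.0
[ 4.86109619e-01 -1.97063899e-04  2.30442018e-01]
[279.8, 197.4, 79.7, 72.3] 0.81
[279.64532687 198.67449832]
[279.69241234 213.76667982]
```

View pics/w4.png

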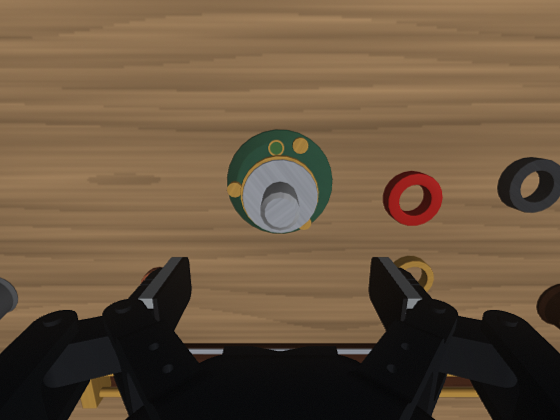

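Carrier is seated concentrically on the collar. Now the dark ring.

```bash

python3 -m inch '[{"dx":0,"dy":0.05,"dz":0,"rx":0,"ry":0,"rz":0},{"dx":0,"dy":0.11,"dz":0,"rx":0,"ry":0,"rz":0},{"dx":0,"dy":0.17,"dz":0,"rx":0,"ry":0,"rz":0},{"dx":-0.002,"dy":0.23,"dz":0.02,"rx":0,"ry":0,"rz":0},{"dx":-0.002,"dy":0.29,"dz":0.05,"rx":0,"ry":0,"rz":0}]'|grep -E "pos"
python3 -m inch '[{"dx":0,"dy":0.05,"dz":0.04,"rx":0,"ry":0,"rz":0},{"dx":0,"dy":0.092,"dz":0.06,"rx":0,"ry":0,"rz":0},{"dx":0,"dy":0.092,"dz":0.06,"rx":0,"ry":0,"rz":0},{"dx":0,"dy":0.092,"dz":0.06,"rx":0,"ry":0,"rz":0}]'|grep -E "pos"
python3 - <<'E'
from h import *
p,R=Rt();print(p);im=save('wrist','w5')
for d in nets.outline_of('wrist','big_ring_center'):
    v,u=np.nonzero(d['pixels']);print(d['bbox'],d['confidence'],u.mean(),v.mean(),im[v,u].mean(0),at_z('wrist',u.mean(),v.mean(),.011))
E
```

```text
tool_pos: [0.488, 0.2301, 0.1922]
tool_pos: [0.4866, 0.3015, 0.1423]
[0.48659423 0.30154237 0.14227048]
[136.2, 221.2, 78.7, 72.4] 0.85 132.73359288097888 220.11763070077865 [129.11679644  28.49082314  24.30228031] [0.50715007 0.15849389 0.011     ]
[396.6, 242.7, 73.5, 68.9] 0.78 401.1633270321361 240.66275992438563 [146.20869565  78.95274102  98.3852552 ] [0.52861506 0.41996921 0.011     ]
[284.6, 206.2, 74.9, 75.7] 0.62 283.87536325476265 204.40619954794963 [53.14368744 51.42525024 51.15402002] [0.49153997 0.30434933 0.011     ]
```

```bash

python3 - <<'E'
from h import *
p,R=Rt();print(p)
for k in(0,.006,.013,.02):
  for xx in (-.011,.011):print(k,xx,proj('wrist',p+R@np.array([xx,-.0425,-k])),proj('wrist',p+R@np.array([xx,.0425,-k])))
E
python3 -m inch '[{"dx":-0.002,"dy":0.0025,"dz":0.05,"rx":0,"ry":0,"rz":0},{"dx":-0.002,"dy":0.0025,"dz":0.1,"rx":0,"ry":0,"rz":0},{"dx":-0.002,"dy":0.0025,"dz":0.13,"rx":0,"ry":0,"rz":0},{"dx":-0.002,"dy":0.0025,"dz":0.13,"rx":0,"ry":0,"rz":0},{"dx":-0.002,"dy":0.0025,"dz":0.13,"rx":0,"ry":0,"rz":0}]'|grep -E "pos|force"
python3 - <<'E'
from h import *
im=save('wrist','w6')
E
```

```text
[0.48799525 0.30087847 0.14440291]
0 -0.011 [200.80511383 283.58952021] [360.51001753 283.5429507 ]
0 0.011 [197.71894272 245.22087913] [363.66204313 245.17972951]
0.006 -0.011 [197.86580575 289.60393551] [363.52981532 289.55449571]
0.006 0.011 [194.54051375 249.98946905] [366.92673738 249.94578726]
0.013 -0.011 [194.14673196 297.21390823] [367.35067319 297.16071994]
0.013 0.011 [190.50555853 256.0431034 ] [371.07113585 255.9961065 ]
0.02 -0.011 [190.07294313 305.54969924] [371.5358788  305.49225527]
0.02 0.011 [186.06858687 262.69988213] [375.62836597 262.64910989]
tool_pos: [0.4902, 0.3029, 0.0414]
contact_force: [-0.4, 0.1, 0.3]
grasp_force: 0.0
```

View pics/w6.png

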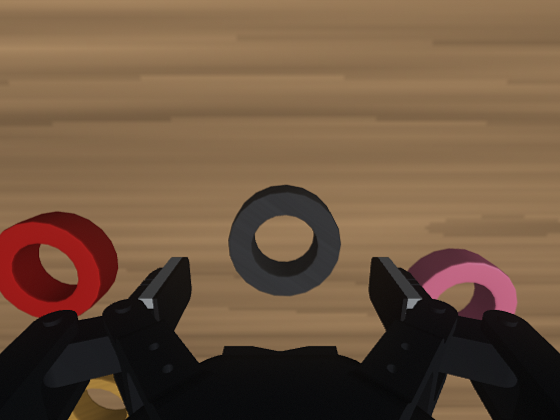

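The ring fills the gap cleanly, its top face centred near (285,241); the fingertips confirm they stand 13 mm back when open.

```bash

python3 - <<'E'
from h import *
p,R=Rt();print(p)
for v in (238,241,244): print(at_z('wrist',284.7,v,.022))
for x in(.487,.489,.491):
  print(x,[np.round(proj('wrist',[x+a,.3045+b,.022])) for a,b in((-.033,0),(.033,0),(0,.033),(0,-.033),(-.019,0))])
E
```

```text
[0.49109039 0.30351126 0.04260325]
[0.48433594 0.30596598 0.022     ]
[0.48621114 0.30597247 0.022     ]
[0.4880975  0.30597899 0.022     ]
0.487 [array([282., 187.]), array([282., 292.]), array([339., 242.]), array([226., 242.]), array([282., 211.])]
0.489 [array([282., 190.]), array([282., 295.]), array([338., 245.]), array([226., 246.]), array([282., 214.])]
0.491 [array([282., 194.]), array([282., 298.]), array([338., 248.]), array([226., 249.]), array([282., 218.])]
```

```bash

python3 -m inch '[{"dx":0.0025,"dy":0.003,"dz":0.03,"rx":0,"ry":0,"rz":0},{"dx":0.0025,"dy":0.003,"dz":0.05,"rx":0,"ry":0,"rz":0},{"dx":0.0025,"dy":0.003,"dz":0.05,"rx":0,"ry":0,"rz":0},{"dx":0.0025,"dy":0.003,"dz":0.05,"rx":0,"ry":0,"rz":0}]'|grep -E "pos|force"
python3 -m inch '[{"dx":0,"dy":0,"dz":0,"rx":0,"ry":0,"rz":0},{"dx":0,"dy":0,"dz":0,"rx":0,"ry":0,"rz":0},{"dx":0,"dy":0,"dz":0,"rx":0,"ry":0,"rz":0},{"dx":0,"dy":0,"dz":0,"rx":0,"ry":0,"rz":0},{"dx":0,"dy":0,"dz":0,"rx":0,"ry":0,"rz":0}]' -1|grep -E "pos|force|width"
```

```text
tool_pos: [0.4877, 0.306, 0.0009]
contact_force: [-0.0, -0.0, -0.5]
grasp_force: 0.0
tool_pos: [0.4887, 0.3064, 0.0025]
contact_force: [-1.6, -2.1, 5.9]
gripper_width: 0.756
grasp_force: 64.9
```

```bash

python3 -m inch '[{"dx":0,"dy":0,"dz":-0.03,"rx":0,"ry":0,"rz":0},{"dx":0,"dy":0,"dz":-0.08,"rx":0,"ry":0,"rz":0},{"dx":0,"dy":0,"dz":-0.13,"rx":0,"ry":0,"rz":0},{"dx":0,"dy":0,"dz":-0.18,"rx":0,"ry":0,"rz":0},{"dx":0,"dy":0,"dz":-0.21,"rx":0,"ry":0,"rz":0}]'|grep -E "pos|force|width"
python3 -m inch '[{"dx":0,"dy":-0.03,"dz":0,"rx":0,"ry":0,"rz":0},{"dx":0.001,"dy":-0.08,"dz":0,"rx":0,"ry":0,"rz":0},{"dx":0.002,"dy":-0.13,"dz":0,"rx":0,"ry":0,"rz":0},{"dx":0.003,"dy":-0.18,"dz":0,"rx":0,"ry":0,"rz":0},{"dx":0.003,"dy":-0.23,"dz":0,"rx":0,"ry":0,"rz":0}]'|grep -E "pos|force|width"
python3 -m inch '[{"dx":0,"dy":-0.05,"dz":0,"rx":0,"ry":0,"rz":0},{"dx":0,"dy":-0.09,"dz":0,"rx":0,"ry":0,"rz":0},{"dx":0,"dy":-0.12,"dz":0,"rx":0,"ry":0,"rz":0},{"dx":0,"dy":-0.14,"dz":0,"rx":0,"ry":0,"rz":0},{"dx":0,"dy":-0.1533,"dz":0,"rx":0,"ry":0,"rz":0}]'|grep -E "pos|force|width"
python3 -m inch '[{"dx":0,"dy":0,"dz":0,"rx":0,"ry":0,"rz":0},{"dx":0,"dy":0,"dz":0,"rx":0,"ry":0,"rz":0},{"dx":0,"dy":0,"dz":0,"rx":0,"ry":0,"rz":0}]'|grep -E "pos|force|width"
python3 -c "
from h import *
im=save('wrist','w7');print(proj('wrist',[.486,-.0002,.133]),Rt()[0])"
```

```text
tool_pos: [0.4882, 0.3064, 0.172]
contact_force: [0.8, 1.0, -4.3]
gripper_width: 0.754
grasp_force: 68.8
tool_pos: [0.4839, 0.1205, 0.1677]
contact_force: [0.7, -0.3, -4.3]
gripper_width: 0.755
grasp_force: 68.7
tool_pos: [0.4843, -0.0018, 0.1678]
contact_force: [1.0, 0.2, -5.3]
gripper_width: 0.755
grasp_force: 68.7
tool_pos: [0.4848, 0.0001, 0.1681]
contact_force: [0.4, 1.0, -4.1]
gripper_width: 0.754
grasp_force: 68.7
[279.9471808  241.25307153] [4.84868708e-01 1.28115566e-04 1.68134178e-01]
```

View pics/w7.png

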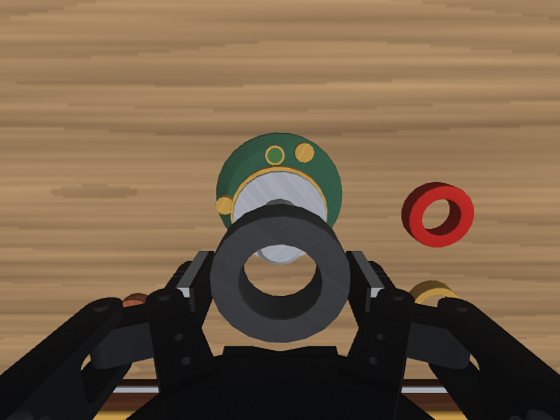

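The ring is held level with the sleeve top visible through it at about (280,255). I'll compute the two axes from this view.

```bash

python3 - <<'E'
from h import *
zt=.168-.0025+.022
print(at_z('wrist',280.5,342.5,zt)-[.033,0,0],at_z('wrist',284,320,zt)-[.019,0,0])
print('sleeve',at_z('wrist',280,264,.133)-[.013,0,0],at_z('wrist',280,264,.129)-[.017,0,0])
im=cv2.imread('pics/w7.png');print(im[235:330:3,281].tolist())
E
```

```text
[4.84039419e-01 3.34555625e-05 1.87500000e-01] [0.48523016 0.00168164 0.1875    ]
sleeve [ 4.88862620e-01 -1.42672563e-04  1.33000000e-01] [ 4.86845204e-01 -1.32989603e-04  1.29000000e-01]
[[64, 61, 59], [63, 59, 57], [60, 58, 55], [105, 100, 97], [176, 167, 163], [172, 163, 160], [169, 161, 157], [170, 162, 159], [170, 162, 158], [140, 136, 134], [79, 111, 139], [87, 120, 148], [87, 119, 148], [81, 110, 138], [82, 112, 140], [90, 123, 153], [88, 121, 150], [97, 133, 166], [96, 131, 163], [88, 121, 151], [89, 122, 153], [28, 29, 29], [28, 29, 28], [28, 28, 29], [29, 28, 28], [30, 30, 31], [30, 30, 30], [29, 30, 30], [40, 40, 40], [64, 60, 58], [63, 60, 58], [62, 57, 56]]
```

```bash

python3 -m inch '[{"dx":-0.0027,"dy":0,"dz":0.015,"rx":0,"ry":0,"rz":0},{"dx":-0.0027,"dy":0,"dz":0.03,"rx":0,"ry":0,"rz":0},{"dx":-0.0027,"dy":0,"dz":0.038,"rx":0,"ry":0,"rz":0},{"dx":-0.0027,"dy":0,"dz":0.043,"rx":0,"ry":0,"rz":0},{"dx":-0.0027,"dy":0,"dz":0.043,"rx":0,"ry":0,"rz":0}]'|grep -E "pos|force"
python3 -m inch '[{"dx":0,"dy":0,"dz":0.005,"rx":0,"ry":0,"rz":0},{"dx":0,"dy":0,"dz":0.01,"rx":0,"ry":0,"rz":0},{"dx":0,"dy":0,"dz":0.01,"rx":0,"ry":0,"rz":0}]'|grep -E "pos|force"
```

```text
tool_pos: [0.4864, -0.0006, 0.1326]
contact_force: [-0.2, 0.6, -4.1]
grasp_force: 68.7
tool_pos: [0.4868, -0.0007, 0.1253]
contact_force: [-0.2, 0.6, -4.9]
grasp_force: 68.7
```

```bash

python3 -m inch '[{"dx":0,"dy":0,"dz":0.006,"rx":0,"ry":0,"rz":0},{"dx":0,"dy":0,"dz":0.012,"rx":0,"ry":0,"rz":0},{"dx":0,"dy":0,"dz":0.018,"rx":0,"ry":0,"rz":0},{"dx":0,"dy":0,"dz":0.024,"rx":0,"ry":0,"rz":0},{"dx":0,"dy":0,"dz":0.024,"rx":0,"ry":0,"rz":0}]'|grep -E "pos|force"
python3 -m inch '[{"dx":0,"dy":0,"dz":0.006,"rx":0,"ry":0,"rz":0},{"dx":0,"dy":0,"dz":0.012,"rx":0,"ry":0,"rz":0},{"dx":0,"dy":0,"dz":0.018,"rx":0,"ry":0,"rz":0},{"dx":0,"dy":0,"dz":0.018,"rx":0,"ry":0,"rz":0}]'|grep -E "pos|force"
```

```text
tool_pos: [0.4863, -0.0006, 0.1054]
contact_force: [0.2, -0.4, -4.4]
grasp_force: 68.7
tool_pos: [0.4864, -0.0006, 0.0911]
contact_force: [-0.0, -0.4, -3.6]
grasp_force: 68.7
```

```bash

python3 -m inch '[{"dx":0,"dy":0,"dz":0.004,"rx":0,"ry":0,"rz":0},{"dx":0,"dy":0,"dz":0.0075,"rx":0,"ry":0,"rz":0},{"dx":0,"dy":0,"dz":0.0075,"rx":0,"ry":0,"rz":0}]'|grep -E "pos|force"
python3 -m inch '[{"dx":0,"dy":0,"dz":0.0012,"rx":0,"ry":0,"rz":0},{"dx":0,"dy":0,"dz":0.002,"rx":0,"ry":0,"rz":0},{"dx":0,"dy":0,"dz":0.002,"rx":0,"ry":0,"rz":0}]'|grep -E "pos|force"
```

```text
tool_pos: [0.4868, -0.0007, 0.0858]
contact_force: [-0.3, 0.5, -4.0]
grasp_force: 68.7
tool_pos: [0.4871, -0.0007, 0.0846]
contact_force: [0.7, -0.9, -4.8]
grasp_force: 68.7
```

```bash

python3 -m inch '[{"dx":0,"dy":0,"dz":0.001,"rx":0,"ry":0,"rz":0},{"dx":0,"dy":0,"dz":0.001,"rx":0,"ry":0,"rz":0}]'|grep -E "pos|force"
python3 -m inch '[{"dx":0,"dy":0,"dz":0.001,"rx":0,"ry":0,"rz":0},{"dx":0,"dy":0,"dz":0.001,"rx":0,"ry":0,"rz":0}]'|grep -E "pos|force"
```

```text
tool_pos: [0.4871, -0.0007, 0.0838]
contact_force: [0.2, 1.1, -3.9]
grasp_force: 68.7
tool_pos: [0.4874, -0.0007, 0.0836]
contact_force: [-1.6, 0.5, 0.2]
grasp_force: 69.1
```

```bash

python3 -m inch '[{"dx":0,"dy":0,"dz":0.0008,"rx":0,"ry":0,"rz":0},{"dx":0,"dy":0,"dz":0.0008,"rx":0,"ry":0,"rz":0}]'|grep -E "pos|force"
python3 -m inch '[{"dx":0,"dy":0,"dz":0,"rx":0,"ry":0,"rz":0},{"dx":0,"dy":0,"dz":0,"rx":0,"ry":0,"rz":0},{"dx":0,"dy":0,"dz":0,"rx":0,"ry":0,"rz":0},{"dx":0,"dy":0,"dz":0,"rx":0,"ry":0,"rz":0}]' 1|grep -E "pos|force|width"
python3 -m inch '[{"dx":0,"dy":0,"dz":-0.01,"rx":0,"ry":0,"rz":0},{"dx":0,"dy":0,"dz":-0.04,"rx":0,"ry":0,"rz":0},{"dx":0,"dy":0,"dz":-0.09,"rx":0,"ry":0,"rz":0},{"dx":0,"dy":0,"dz":-0.14,"rx":0,"ry":0,"rz":0},{"dx":0,"dy":0,"dz":-0.16,"rx":0,"ry":0,"rz":0}]'|grep -E "pos|force|width"
python3 -m inch '[{"dx":-0.03,"dy":0.04,"dz":0,"rx":0,"ry":0,"rz":0},{"dx":-0.07,"dy":0.09,"dz":0,"rx":0,"ry":0,"rz":0},{"dx":-0.11,"dy":0.14,"dz":0,"rx":0,"ry":0,"rz":0},{"dx":-0.145,"dy":0.19,"dz":0.02,"rx":0,"ry":0,"rz":0},{"dx":-0.159,"dy":0.218,"dz":0.05,"rx":0,"ry":0,"rz":0}]'|grep -E "pos|force|width"
python3 -m inch '[{"dx":0,"dy":0,"dz":0.04,"rx":0,"ry":0,"rz":0},{"dx":0,"dy":0,"dz":0.09,"rx":0,"ry":0,"rz":0},{"dx":0,"dy":0,"dz":0.1,"rx":0,"ry":0,"rz":0},{"dx":0,"dy":0,"dz":0.1,"rx":0,"ry":0,"rz":0},{"dx":0,"dy":0,"dz":0.1,"rx":0,"ry":0,"rz":0}]'|grep -E "pos|force|width"
python3 - <<'E'
from h import *
p,R=Rt();print(p);im=save('wrist','w8')
for d in nets.outline_of('wrist','small_ring_center'):
    print(d['bbox'],d['confidence'])
for x in(.612,.614,.616):
  print(x,[np.round(proj('wrist',[x+a,.1735+b,.018])) for a,b in((-.028,0),(.028,0),(0,.028),(0,-.028),(-.019,0))])
t=save('top','t8');s=save('side','s8')
cv2.imwrite('pics/c8.png',np.hstack([cv2.imread('pics/w8.png')[150:400,130:430],cv2.resize(cv2.imread('pics/s8.png')[170:290,170:310],(292,250))]))
E
```

```text
tool_pos: [0.4876, -0.0007, 0.0836]
contact_force: [-4.1, 0.1, 5.1]
grasp_force: 69.6
tool_pos: [0.4873, -0.0007, 0.0824]
contact_force: [-0.5, 0.8, -1.0]
gripper_width: 1.002
grasp_force: 0.0
tool_pos: [0.4893, -0.001, 0.2159]
contact_force: [0.0, 0.1, 0.3]
gripper_width: 1.0
grasp_force: 0.0
tool_pos: [0.6171, 0.1765, 0.1718]
contact_force: [0.3, -1.0, 0.7]
gripper_width: 0.999
grasp_force: 0.0
tool_pos: [0.6154, 0.1737, 0.0923]
contact_force: [0.0, -0.3, 0.1]
gripper_width: 1.002
grasp_force: 0.0
[0.61540229 0.1736655  0.09231135]
0.612 [array([280., 178.]), array([280., 248.]), array([317., 214.]), array([243., 214.]), array([280., 190.])]
0.614 [array([280., 180.]), array([280., 251.]), array([317., 217.]), array([243., 217.]), array([280., 192.])]
0.616 [array([280., 183.]), array([280., 253.]), array([317., 219.]), array([243., 219.]), array([280., 195.])]
```

View pics/c8.png

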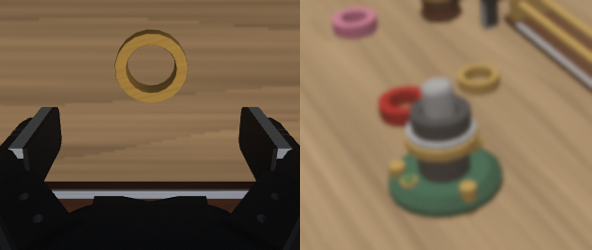

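Steel ring sits level on the flange; the brass ring is centred under the tool (about (281,217) in the full frame).

```bash

python3 -m inch '[{"dx":0,"dy":0,"dz":0.04,"rx":0,"ry":0,"rz":0},{"dx":0,"dy":0,"dz":0.08,"rx":0,"ry":0,"rz":0},{"dx":0,"dy":0,"dz":0.105,"rx":0,"ry":0,"rz":0},{"dx":0,"dy":0,"dz":0.1145,"rx":0,"ry":0,"rz":0},{"dx":0,"dy":0,"dz":0.1145,"rx":0,"ry":0,"rz":0}]'|grep -E "pos|force"
python3 -m inch '[{"dx":0,"dy":0,"dz":0,"rx":0,"ry":0,"rz":0},{"dx":0,"dy":0,"dz":0,"rx":0,"ry":0,"rz":0},{"dx":0,"dy":0,"dz":0,"rx":0,"ry":0,"rz":0},{"dx":0,"dy":0,"dz":0,"rx":0,"ry":0,"rz":0},{"dx":0,"dy":0,"dz":0,"rx":0,"ry":0,"rz":0}]' -1|grep -E "pos|force|width"
```

```text
tool_pos: [0.614, 0.1736, -0.0015]
contact_force: [-0.0, -0.9, -0.1]
grasp_force: 0.0
tool_pos: [0.6163, 0.174, 0.0014]
contact_force: [0.3, -0.7, 7.2]
gripper_width: 0.622
grasp_force: 64.6
```

```bash

python3 -m inch '[{"dx":0,"dy":0,"dz":-0.03,"rx":0,"ry":0,"rz":0},{"dx":0,"dy":0,"dz":-0.08,"rx":0,"ry":0,"rz":0},{"dx":0,"dy":0,"dz":-0.13,"rx":0,"ry":0,"rz":0},{"dx":0,"dy":0,"dz":-0.18,"rx":0,"ry":0,"rz":0},{"dx":0,"dy":0,"dz":-0.21,"rx":0,"ry":0,"rz":0}]'|grep -E "pos|force|width"
python3 -m inch '[{"dx":0.03,"dy":-0.04,"dz":0,"rx":0,"ry":0,"rz":0},{"dx":0.065,"dy":-0.088,"dz":0,"rx":0,"ry":0,"rz":0},{"dx":0.1,"dy":-0.136,"dz":0,"rx":0,"ry":0,"rz":0},{"dx":0.135,"dy":-0.184,"dz":0,"rx":0,"ry":0,"rz":0},{"dx":0.161,"dy":-0.2184,"dz":0,"rx":0,"ry":0,"rz":0}]'|grep -E "pos|force|width"
python3 -m inch '[{"dx":0,"dy":0,"dz":0,"rx":0,"ry":0,"rz":0},{"dx":0,"dy":0,"dz":0,"rx":0,"ry":0,"rz":0},{"dx":0,"dy":0,"dz":0,"rx":0,"ry":0,"rz":0}]'|grep -E "pos|force|width"
python3 -c "
from h import *
im=save('wrist','w9');print(Rt()[0])
z=.0166+Rt()[0][2]
for x in(.484,.486,.488):print(x,[np.round(proj('wrist',[x+a,0,z])) for a in (.028,.019)],np.round(proj('wrist',[x+.015,0,.131])))"
```

```text
tool_pos: [0.6155, 0.1739, 0.171]
contact_force: [1.7, -0.1, -0.8]
gripper_width: 0.624
grasp_force: 63.8
tool_pos: [0.4834, -0.0025, 0.1663]
contact_force: [0.4, -0.9, -1.7]
gripper_width: 0.623
grasp_force: 63.8
tool_pos: [0.4858, -0.0006, 0.1669]
contact_force: [-0.3, 0.2, -2.0]
gripper_width: 0.623
grasp_force: 63.9
[ 4.85931875e-01 -3.88696098e-04  1.66884634e-01]
0.484 [array([281., 328.]), array([282., 312.])] [281. 258.]
0.486 [array([281., 332.]), array([282., 316.])] [281. 261.]
0.488 [array([281., 335.]), array([282., 319.])] [281. 264.]
```

View pics/w9.png

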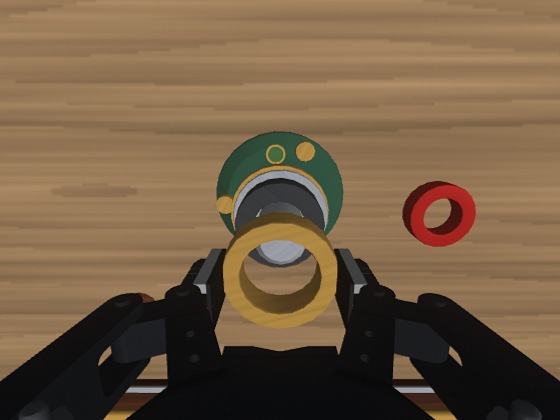

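Brass ring sits about 2–3 mm toward the base relative to the sleeve (ring rim bottom at row 328, sleeve edge at 264); shift +3 mm in x and lower.

```bash

python3 -m inch '[{"dx":-0.0038,"dy":0,"dz":0.015,"rx":0,"ry":0,"rz":0},{"dx":-0.0038,"dy":0,"dz":0.03,"rx":0,"ry":0,"rz":0},{"dx":-0.0038,"dy":0,"dz":0.038,"rx":0,"ry":0,"rz":0},{"dx":-0.0038,"dy":0,"dz":0.043,"rx":0,"ry":0,"rz":0},{"dx":-0.0038,"dy":0,"dz":0.043,"rx":0,"ry":0,"rz":0}]'|grep -E "pos|force"
python3 -m inch '[{"dx":0,"dy":0,"dz":0.004,"rx":0,"ry":0,"rz":0},{"dx":0,"dy":0,"dz":0.008,"rx":0,"ry":0,"rz":0},{"dx":0,"dy":0,"dz":0.008,"rx":0,"ry":0,"rz":0}]'|grep -E "pos|force"
```

```text
tool_pos: [0.4879, -0.0008, 0.1311]
contact_force: [-0.0, -0.0, -1.4]
grasp_force: 63.9
tool_pos: [0.4884, -0.001, 0.1257]
contact_force: [-0.3, 0.1, -1.5]
grasp_force: 63.9
```

```bash

python3 -m inch '[{"dx":0,"dy":0,"dz":0.006,"rx":0,"ry":0,"rz":0},{"dx":0,"dy":0,"dz":0.012,"rx":0,"ry":0,"rz":0},{"dx":0,"dy":0,"dz":0.017,"rx":0,"ry":0,"rz":0},{"dx":0,"dy":0,"dz":0.017,"rx":0,"ry":0,"rz":0}]'|grep -E "pos|force"
python3 -m inch '[{"dx":0,"dy":0,"dz":0.003,"rx":0,"ry":0,"rz":0},{"dx":0,"dy":0,"dz":0.006,"rx":0,"ry":0,"rz":0},{"dx":0,"dy":0,"dz":0.006,"rx":0,"ry":0,"rz":0}]'|grep -E "pos|force"
```

```text
tool_pos: [0.4879, -0.0009, 0.1113]
contact_force: [0.6, 0.0, -2.1]
grasp_force: 63.9
tool_pos: [0.4883, -0.001, 0.1072]
contact_force: [0.0, 0.1, -1.7]
grasp_force: 63.9
```

```bash

python3 -m inch '[{"dx":0,"dy":0,"dz":0.0012,"rx":0,"ry":0,"rz":0},{"dx":0,"dy":0,"dz":0.0022,"rx":0,"ry":0,"rz":0},{"dx":0,"dy":0,"dz":0.0022,"rx":0,"ry":0,"rz":0}]'|grep -E "pos|force"
python3 -m inch '[{"dx":0,"dy":0,"dz":0.001,"rx":0,"ry":0,"rz":0},{"dx":0,"dy":0,"dz":0.001,"rx":0,"ry":0,"rz":0}]'|grep -E "pos|force"
python3 -m inch '[{"dx":0,"dy":0,"dz":0.0008,"rx":0,"ry":0,"rz":0},{"dx":0,"dy":0,"dz":0.0008,"rx":0,"ry":0,"rz":0}]'|grep -E "pos|force"
```

```text
tool_pos: [0.4885, -0.001, 0.1058]
contact_force: [-0.4, -0.2, -1.0]
grasp_force: 63.9
tool_pos: [0.4885, -0.001, 0.105]
contact_force: [0.2, 0.5, -2.2]
grasp_force: 63.9
tool_pos: [0.4886, -0.001, 0.1045]
contact_force: [-0.0, 0.5, -2.1]
grasp_force: 63.9
```

```bash

python3 -m inch '[{"dx":0,"dy":0,"dz":0.001,"rx":0,"ry":0,"rz":0},{"dx":0,"dy":0,"dz":0.001,"rx":0,"ry":0,"rz":0}]'|grep -E "pos|force"
python3 -m inch '[{"dx":0,"dy":0,"dz":0.0008,"rx":0,"ry":0,"rz":0},{"dx":0,"dy":0,"dz":0.0008,"rx":0,"ry":0,"rz":0}]'|grep -E "pos|force"
```

```text
tool_pos: [0.4888, -0.0011, 0.1044]
contact_force: [-2.3, 0.0, 3.9]
grasp_force: 64.4
tool_pos: [0.489, -0.0011, 0.1044]
contact_force: [-3.1, 0.1, 7.2]
grasp_force: 64.9
```

```bash

python3 -m inch '[{"dx":0,"dy":0,"dz":0,"rx":0,"ry":0,"rz":0},{"dx":0,"dy":0,"dz":0,"rx":0,"ry":0,"rz":0},{"dx":0,"dy":0,"dz":0,"rx":0,"ry":0,"rz":0},{"dx":0,"dy":0,"dz":0,"rx":0,"ry":0,"rz":0},{"dx":0,"dy":0,"dz":0,"rx":0,"ry":0,"rz":0}]' 1|grep -E "pos|force|width"
python3 -m inch '[{"dx":0,"dy":0,"dz":-0.01,"rx":0,"ry":0,"rz":0},{"dx":0,"dy":0,"dz":-0.04,"rx":0,"ry":0,"rz":0},{"dx":0,"dy":0,"dz":-0.09,"rx":0,"ry":0,"rz":0},{"dx":0,"dy":0,"dz":-0.12,"rx":0,"ry":0,"rz":0},{"dx":0,"dy":0,"dz":-0.135,"rx":0,"ry":0,"rz":0}]'|grep -E "pos|force|width"
python3 -m inch '[{"dx":-0.03,"dy":-0.036,"dz":0,"rx":0,"ry":0,"rz":0},{"dx":-0.07,"dy":-0.084,"dz":0,"rx":0,"ry":0,"rz":0},{"dx":-0.11,"dy":-0.132,"dz":0,"rx":0,"ry":0,"rz":0},{"dx":-0.15,"dy":-0.18,"dz":0.02,"rx":0,"ry":0,"rz":0},{"dx":-0.17,"dy":-0.2045,"dz":0.05,"rx":0,"ry":0,"rz":0}]'|grep -E "pos"
python3 -m inch '[{"dx":0,"dy":0,"dz":0.04,"rx":0,"ry":0,"rz":0},{"dx":0,"dy":0,"dz":0.06,"rx":0,"ry":0,"rz":0},{"dx":0,"dy":0,"dz":0.075,"rx":0,"ry":0,"rz":0},{"dx":0,"dy":0,"dz":0.075,"rx":0,"ry":0,"rz":0},{"dx":0,"dy":0,"dz":0.075,"rx":0,"ry":0,"rz":0}]'|grep -E "pos"
python3 - <<'E'
from h import *
p,R=Rt();print(p);im=save('wrist','w10')
for d in nets.boxes_of('wrist','cap_center'): print(d['bbox'],d['confidence'])
for x in(.622,.6245,.627):
  print(x,[np.round(proj('wrist',[x+a,-.1645+b,z])) for a,b,z in((-.022,0,.015),(.022,0,.015),(0,.022,.015),(0,-.022,.015),(0,0,.037))])
s=save('side','s10')
cv2.imwrite('pics/c10.png',np.hstack([cv2.imread('pics/w10.png')[150:400,130:430],cv2.resize(cv2.imread('pics/s10.png')[170:290,170:310],(292,250))]))
E
```

```text
tool_pos: [0.4885, -0.001, 0.1028]
contact_force: [0.2, 0.3, -0.1]
gripper_width: 1.001
grasp_force: 0.0
tool_pos: [0.49, -0.0012, 0.2148]
contact_force: [0.3, -0.4, 0.2]
gripper_width: 1.004
grasp_force: 0.0
tool_pos: [0.6271, -0.1678, 0.1719]
tool_pos: [0.6249, -0.1642, 0.1121]
[ 0.62493416 -0.16423366  0.11208478]
[278.5, 211.8, 53.4, 56.7] 0.95
0.622 [array([281., 181.]), array([281., 232.]), array([307., 207.]), array([254., 207.]), array([281., 215.])]
0.6245 [array([281., 184.]), array([280., 234.]), array([307., 210.]), array([254., 210.]), array([281., 218.])]
0.627 [array([281., 187.]), array([280., 237.]), array([307., 213.]), array([254., 213.]), array([281., 221.])]
```

View pics/c10.png

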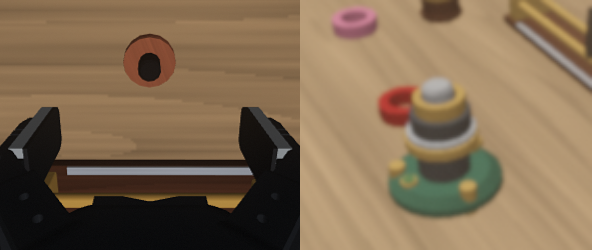

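Brass ring sits flat on the steel ring; cap disc bottom edge at row 238, centre column 279, so the cap is about 1.5 mm further in x.

```bash

python3 -m inch '[{"dx":-0.002,"dy":-0.0012,"dz":0.04,"rx":0,"ry":0,"rz":0},{"dx":-0.002,"dy":-0.0012,"dz":0.08,"rx":0,"ry":0,"rz":0},{"dx":-0.002,"dy":-0.0012,"dz":0.108,"rx":0,"ry":0,"rz":0},{"dx":-0.002,"dy":-0.0012,"dz":0.118,"rx":0,"ry":0,"rz":0},{"dx":-0.002,"dy":-0.0012,"dz":0.118,"rx":0,"ry":0,"rz":0}]'|grep -E "pos|force"
python3 -m inch '[{"dx":0,"dy":0,"dz":0,"rx":0,"ry":0,"rz":0},{"dx":0,"dy":0,"dz":0,"rx":0,"ry":0,"rz":0},{"dx":0,"dy":0,"dz":0,"rx":0,"ry":0,"rz":0},{"dx":0,"dy":0,"dz":0,"rx":0,"ry":0,"rz":0},{"dx":0,"dy":0,"dz":0,"rx":0,"ry":0,"rz":0}]' -1|grep -E "pos|force|width"
python3 -m inch '[{"dx":0,"dy":0,"dz":0,"rx":0,"ry":0,"rz":0},{"dx":0,"dy":0,"dz":0,"rx":0,"ry":0,"rz":0},{"dx":0,"dy":0,"dz":0,"rx":0,"ry":0,"rz":0}]' -1|grep -E "pos|force|width"
```

```text
tool_pos: [0.6258, -0.1653, 0.0161]
contact_force: [-0.4, 0.3, 0.6]
grasp_force: 0.0
tool_pos: [0.6267, -0.1658, 0.0176]
contact_force: [1.3, 0.0, -0.7]
gripper_width: 0.184
grasp_force: 58.5
tool_pos: [0.6268, -0.1658, 0.0175]
contact_force: [-1.5, -0.1, 5.5]
gripper_width: 0.183
grasp_force: 59.0
```

```bash

python3 -m inch '[{"dx":0,"dy":0,"dz":-0.03,"rx":0,"ry":0,"rz":0},{"dx":0,"dy":0,"dz":-0.08,"rx":0,"ry":0,"rz":0},{"dx":0,"dy":0,"dz":-0.13,"rx":0,"ry":0,"rz":0},{"dx":0,"dy":0,"dz":-0.18,"rx":0,"ry":0,"rz":0},{"dx":0,"dy":0,"dz":-0.21,"rx":0,"ry":0,"rz":0}]'|grep -E "pos|force|width"
python3 -m inch '[{"dx":0.03,"dy":0.036,"dz":0,"rx":0,"ry":0,"rz":0},{"dx":0.065,"dy":0.078,"dz":0,"rx":0,"ry":0,"rz":0},{"dx":0.1,"dy":0.12,"dz":0,"rx":0,"ry":0,"rz":0},{"dx":0.14,"dy":0.165,"dz":0,"rx":0,"ry":0,"rz":0},{"dx":0.1748,"dy":0.2066,"dz":0,"rx":0,"ry":0,"rz":0}]'|grep -E "pos|force|width"
python3 -m inch '[{"dx":0,"dy":0,"dz":0,"rx":0,"ry":0,"rz":0},{"dx":0,"dy":0,"dz":0,"rx":0,"ry":0,"rz":0},{"dx":0,"dy":0,"dz":0,"rx":0,"ry":0,"rz":0}]'|grep -E "pos|force|width"
python3 -c "
from h import *
im=save('wrist','w11');z=Rt()[0][2]-.0025;print(Rt()[0])
for x in(.484,.486,.488):print(x,[np.round(proj('wrist',[x+a,b,z])) for a,b in((-.022,0),(0,.022),(0,-.022),(.022,0))])
s=save('side','s11')
cv2.imwrite('pics/c11.png',np.hstack([cv2.imread('pics/w11.png')[100:400,130:430],cv2.resize(cv2.imread('pics/s11.png')[150:290,150:310],(343,300))]))"
```

```text
tool_pos: [0.6269, -0.1658, 0.1876]
contact_force: [0.3, 0.5, -0.6]
gripper_width: 0.184
grasp_force: 58.8
tool_pos: [0.484, 0.0011, 0.183]
contact_force: [0.2, 0.8, -1.8]
gripper_width: 0.18
grasp_force: 58.8
tool_pos: [0.4866, -0.0007, 0.1843]
contact_force: [0.2, -0.0, -1.0]
gripper_width: 0.185
grasp_force: 58.9
[ 0.48678937 -0.00094484  0.18442133]
0.484 [array([283., 218.]), array([324., 258.]), array([241., 258.]), array([282., 295.])]
0.486 [array([283., 222.]), array([324., 261.]), array([241., 261.]), array([282., 298.])]
0.488 [array([283., 226.]), array([324., 265.]), array([241., 265.]), array([282., 301.])]
```

View pics/c11.png

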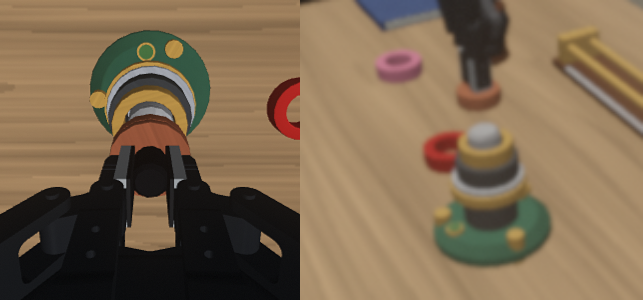

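Cap held upright above the stack, far disc edge at row 221, aligned within about 1 mm; lowering.

```bash

python3 -m inch '[{"dx":-0.001,"dy":0,"dz":0.015,"rx":0,"ry":0,"rz":0},{"dx":-0.001,"dy":0,"dz":0.028,"rx":0,"ry":0,"rz":0},{"dx":-0.001,"dy":0,"dz":0.035,"rx":0,"ry":0,"rz":0},{"dx":-0.001,"dy":0,"dz":0.035,"rx":0,"ry":0,"rz":0}]'|grep -E "pos|force"
python3 -m inch '[{"dx":0,"dy":0,"dz":0.005,"rx":0,"ry":0,"rz":0},{"dx":0,"dy":0,"dz":0.01,"rx":0,"ry":0,"rz":0},{"dx":0,"dy":0,"dz":0.01,"rx":0,"ry":0,"rz":0}]'|grep -E "pos|force"
```

```text
tool_pos: [0.486, -0.0003, 0.1544]
contact_force: [-0.3, -0.3, -1.0]
grasp_force: 58.9
tool_pos: [0.4868, -0.0002, 0.148]
contact_force: [-0.2, -0.7, -1.7]
grasp_force: 58.9
```

```bash

python3 -m inch '[{"dx":0,"dy":0,"dz":0.003,"rx":0,"ry":0,"rz":0},{"dx":0,"dy":0,"dz":0.005,"rx":0,"ry":0,"rz":0},{"dx":0,"dy":0,"dz":0.005,"rx":0,"ry":0,"rz":0}]'|grep -E "pos|force"
python3 -m inch '[{"dx":0,"dy":0,"dz":0.0015,"rx":0,"ry":0,"rz":0},{"dx":0,"dy":0,"dz":0.0015,"rx":0,"ry":0,"rz":0}]'|grep -E "pos|force"
```

```text
tool_pos: [0.487, -0.0003, 0.1444]
contact_force: [-0.4, 0.0, -1.2]
grasp_force: 58.9
tool_pos: [0.4871, -0.0003, 0.1433]
contact_force: [-0.1, -0.2, -1.1]
grasp_force: 58.9
```

```bash

python3 -m inch '[{"dx":0,"dy":0,"dz":0.001,"rx":0,"ry":0,"rz":0},{"dx":0,"dy":0,"dz":0.001,"rx":0,"ry":0,"rz":0}]'|grep -E "pos|force"
```

```text
tool_pos: [0.4871, -0.0003, 0.1425]
contact_force: [0.4, -0.3, -1.0]
grasp_force: 58.9
```

```bash

python3 -m inch '[{"dx":0,"dy":0,"dz":0.001,"rx":0,"ry":0,"rz":0},{"dx":0,"dy":0,"dz":0.001,"rx":0,"ry":0,"rz":0}]'|grep -E "pos|force"
python3 -m inch '[{"dx":0,"dy":0,"dz":0.001,"rx":0,"ry":0,"rz":0},{"dx":0,"dy":0,"dz":0.001,"rx":0,"ry":0,"rz":0}]'|grep -E "pos|force"
```

```text
tool_pos: [0.487, -0.0003, 0.1416]
contact_force: [0.2, -0.6, -0.5]
grasp_force: 58.9
tool_pos: [0.4873, -0.0003, 0.1415]
contact_force: [-1.8, -1.3, 2.0]
grasp_force: 59.3
```

Contact at exactly the seated height; release, retreat and check.

```bash

python3 -m inch '[{"dx":0,"dy":0,"dz":0.0005,"rx":0,"ry":0,"rz":0},{"dx":0,"dy":0,"dz":0.0005,"rx":0,"ry":0,"rz":0},{"dx":0,"dy":0,"dz":0.0005,"rx":0,"ry":0,"rz":0}]'|grep -E "pos|force"
python3 -m inch '[{"dx":0,"dy":0,"dz":0,"rx":0,"ry":0,"rz":0},{"dx":0,"dy":0,"dz":0,"rx":0,"ry":0,"rz":0},{"dx":0,"dy":0,"dz":0,"rx":0,"ry":0,"rz":0},{"dx":0,"dy":0,"dz":0,"rx":0,"ry":0,"rz":0},{"dx":0,"dy":0,"dz":0,"rx":0,"ry":0,"rz":0}]' 1|grep -E "pos|force|width"
python3 -m inch '[{"dx":0,"dy":0,"dz":-0.01,"rx":0,"ry":0,"rz":0},{"dx":0,"dy":0,"dz":-0.03,"rx":0,"ry":0,"rz":0},{"dx":0,"dy":0,"dz":-0.07,"rx":0,"ry":0,"rz":0},{"dx":0,"dy":0,"dz":-0.1,"rx":0,"ry":0,"rz":0},{"dx":0,"dy":0,"dz":-0.12,"rx":0,"ry":0,"rz":0}]'|grep -E "pos|force|width"
python3 -m inch '[{"dx":0,"dy":0,"dz":0,"rx":0,"ry":0,"rz":0},{"dx":0,"dy":0,"dz":0,"rx":0,"ry":0,"rz":0},{"dx":0,"dy":0,"dz":0,"rx":0,"ry":0,"rz":0}]'|grep -E "time|pos|force|width"
python3 -c "
from h import *
im=save('wrist','w12');s=save('side','s12')
print(proj('side',[.487,-.0005,.161]),proj('side',[.487,-.0005,.124]))
cv2.imwrite('pics/c12.png',np.hstack([cv2.imread('pics/w12.png')[100:400,130:430],cv2.resize(cv2.imread('pics/s12.png')[150:290,150:310],(343,300))]))"
```

```text
tool_pos: [0.4873, -0.0003, 0.1415]
contact_force: [-4.4, 0.8, 6.0]
grasp_force: 59.6
tool_pos: [0.4871, -0.0003, 0.1404]
contact_force: [0.0, -0.5, 0.7]
gripper_width: 0.998
grasp_force: 0.0
tool_pos: [0.488, -0.0004, 0.2396]
contact_force: [0.4, -0.1, 0.3]
gripper_width: 1.0
grasp_force: 0.0
time: 35.0
tool_pos: [0.4862, -0.0002, 0.2347]
contact_force: [-0.2, -0.3, -0.5]
gripper_width: 1.001
grasp_force: 0.0
[233.60135458 198.83865007] [235.12111836 213.59473481]
```

View pics/c12.png

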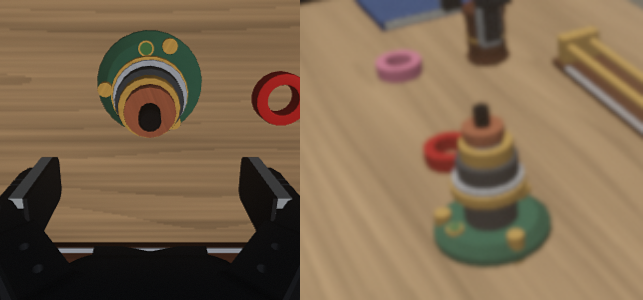

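The full stack stands square with the cap on top, knob at about (480,115) in the side crop, and the gripper is clear above it. Handing in.

```bash
python3 -c "
from plant import ticket
print(ticket.job_done())"
```

```text
the job is handed in; nothing more can be done
None
```

The carrier, steel ring, brass ring and copper cap are stacked in order on the pressure balance and released, and the job was handed in at about 35 s; the last pictures showed the stack level, but no verdict was returned.

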